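Show the sample board from the back of the hook

TASK

A customer wants to see the wooden flooring sample board hanging at the back of the crowded hook. Hang the two filling knives in front of it on the empty hook of the other stand, then take the board off and lean it on the display rest, handle up: its foot centred and square on the rest's floor against the low stop strip, its back leaning on the bar. Drop nothing, and leave the spray can, the paint tin and the carton standing where they are.

Things in the scene. Friction and masses are not known exactly. Their poses are not given: they have to be found in the camera images.
- board: Wooden sample board, rearmost on the full hook. Flat, 12 mm thick (x). Neck 48 mm wide (y), 36 mm up to 44 mm down from the origin, with a slot 28 mm wide, 28 mm high. Origin: middle of the slot's top edge, which rests on the hook arm; z up. Pinch the solid neck above the slot by its side edges. Below the neck the panel, 100 mm wide, to 170 mm below the origin. 160 g.
- board_foot (a point): Middle of the board's bottom face (12 x 100 mm), 170 mm below its origin. Axes as the board's.
- knife_wide: Filling knife: black handle up, 3 mm steel blade 84 mm wide, ending 144 mm below the origin; in front of the board. Flat, 12 mm thick (x). Neck 48 mm wide (y), 36 mm up to 70 mm down from the origin, with a slot 28 mm wide, 28 mm high. Origin: middle of the slot's top edge, which rests on the hook arm; z up. Pinch the solid neck above the slot by its side edges. 130 g.
- knife_narrow: Filling knife like the other, blade 62 mm wide; either may be foremost, all hang 38 mm apart. Flat, 12 mm thick (x). Neck 48 mm wide (y), 36 mm up to 70 mm down from the origin, with a slot 28 mm wide, 28 mm high. Origin: middle of the slot's top edge, which rests on the hook arm; z up. Pinch the solid neck above the slot by its side edges. Ends 144 mm below. 130 g.
- stand_full: Fixed stand whose hook carries knives and board. Origin on the counter under the front face of its 18 mm post; x away from the robot along the arm, z up. Base plate 10 mm high, 120 mm wide, x -120 to 30 mm. Wire rack overhead, 120 mm wide, 372 mm above the counter, x -65 to 78 mm: what hangs far in must be reached with the tool tilted in from the front, under the rack.
- stand_full_arm (a point): Root of the full hook arm: middle of its top at the post, 215 mm above the stand's origin, axes as the stand's. The flat level arm, 14 mm wide (y), 5 mm thick, runs along -x (to the robot) to x = -147 mm; its last 4 mm are turned up 8 mm above its top.
- stand_spare: Fixed stand with the empty hook, the same in every size, rack included, as stand_full. Origin on the counter under the front face of the post; x away from the robot along the arm, z up.
- stand_spare_arm (a point): Root of the empty hook arm: middle of its top at the post, 215 mm above the stand's origin, axes as the stand's; the same arm as the full one, running along -x to the upturned tip (x = -143 to -147 mm). A hung knife's origin lies on its top, y about 0, x -139 to -8 mm.
- rest: Fixed display rest, 150 mm wide (y). Wooden floor 12 mm high; stop strip across the front, 10 mm thick, 12 mm above the floor, inner face at x = -125 mm; back bar's front face at x = -68 mm, its top 120 mm above the counter. Foot at the strip, the board leans 23 degrees, its neck clear above the bar. Origin on the counter; x away from the robot, strip to bar.
- rest_seat (a point): Middle of the corner where the strip's inner face meets the rest's floor (x = -125 mm, 12 mm above the counter), axes as the rest's. The board's foot goes here, on the +x side of the strip.
- spray_can: Bystander: spray can, 64 mm across, 180 mm tall, origin under its centre. Stands out to the robot's left.
- paint_tin: Bystander: paint tin, 100 mm across, 110 mm tall, origin under its centre. Stands out to the robot's right.
- screw_carton: Bystander: small carton 70 x 110 x 40 mm high, origin under its centre. Lies on the counter between the robot and the stands.
There are look-alikes about, which are no part of the job. What is shaped like the knife_wide but red is not meant.

How it is judged:
On the way:
1. both filling knives hang released on the formerly empty hook (x of knife_wide in the frame of stand_spare_arm between -0.139 and -0.008 m and y of knife_wide in the frame of stand_spare_arm between -0.012 and 0.012 m and z of knife_wide in the frame of stand_spare_arm between -0.006 and 0.006 m and angle between each of knife_wide, knife_narrow's own z axis and vertical below 0.17 rad and contact force between each of knife_wide, knife_narrow and the fingers below 0.1 N and x of knife_narrow in the frame of stand_spare_arm between -0.139 and -0.008 m and y of knife_narrow in the frame of stand_spare_arm between -0.012 and 0.012 m and z of knife_narrow in the frame of stand_spare_arm between -0.006 and 0.006 m), for 0.2 s.
At the end, for the whole second after the job is handed in: Both knives hang upright by their slots on stand_spare's arm. The board leans handle up on the rest, 15 to 31 degrees back on the bar, foot on the floor within 9 mm of the strip, within 35 mm of the middle, square within 8 degrees. All three are released and at rest (all of step 1 and x of board_foot in the frame of rest_seat between -0.001 and 0.015 m and y of board_foot in the frame of rest_seat between -0.035 and 0.035 m and z of board_foot in the frame of rest_seat below 0.012 m and angle between board's own z axis and vertical between 0.26 and 0.55 rad and x of board in the frame of rest_seat above 0.04 m and z of board in the frame of rest_seat above 0.12 m and angle between the y axis of board and the y axis of rest, either way round below 0.15 rad and linear speed of each of board, knife_wide, knife_narrow below 0.03 m/s and contact force between board and the fingers below 0.1 N); the robot touches nothing.
It fails at once if a knife or the board is dropped onto the counter (height (world z) of any of knife_wide, knife_narrow below 0.14 m or height (world z) of board below 0.12 m).
It fails at once if the spray can, paint tin or carton is pushed away (over 30 mm) or knocked over (distance of any of spray_can, paint_tin, screw_carton from where it was at the start of the episode above 0.03 m or angle between any of spray_can, paint_tin, screw_carton's own z axis and vertical above 0.4 rad).
It also fails if it takes over 72 s, if anything falls off the work surface, if the arm or the gripper's body presses on something with over 40 N, if the wrist force passes 120 N, or if a joint passes its speed limit or range.

ROBOT

A 6-joint arm with a two-finger parallel gripper is mounted at the origin on the work surface. World frame = base frame: x ahead of the robot, y to its left, z up, the work surface at z = 0. Lengths are in m, angles in rad, forces in N, time in s.
With the tool pointing down it reaches from about 0.35 to 0.775 m from the base axis. Payload 7.3 kg.
Tool frame: the origin (TCP) lies at the very end of the fingers, on their centre line; the grasp point (between the pads) lies 19 mm behind it; z points along the fingers, y is the direction in which the jaws open and shut (so a half turn about z gives the same grasp; the last joint's range is limited). The gripper opens to 92 mm and grips with 3 to 60 N. Pads are 19 mm wide; open, the fingers measure 130 mm over their backs; the gripper's body (75 mm by 190 mm) begins 47 mm behind the grasp point.
Start: joints at [-1.483, 0.342, 1.524, -0, 1.275, -0.146], TCP at [0.122, -0.511, 0.227] pointing down, gripper open.
Joint ranges: [-2.53, 2.53], [-0.77, 2.02], [0.04, 2.7], [-1, 4.14], [0.28, 2.66], [-3.11, 3.11]. Speed limits (rad/s): [2.57, 2.57, 3.14, 3.14, 3.14, 3.14].

INTERFACE

Orientations are given as [roll, pitch, yaw] about the fixed x, y, z axes, in that order (R = Rz(yaw) Ry(pitch) Rx(roll)).
In Python, from cell import observe, read_camera, camera_info, hand_in gives the robot as it stands.
- The arm moves only by the tool jog_arm, never from a script. Its argument "rows" is one flat list of numbers, 5 for each row, row after row: the finger opening in mm, from 0 to 91.8, then the shift along the tool's x, y, z in mm, then the turn about the tool's z in degrees. In form: [gripper, tx, ty, tz, roll, gripper, tx, ty, tz, roll, ...]. A call has 1 to 20 rows; each row shifts and turns the commanded pose from where the row before left it, along the tool's axes as they then stand; what a row does not reach is not made up. A row lasts 1/10 s, in which the tool goes at most 50 mm and 8.59 degrees, less where a joint would pass 70% of its speed; a pose out of reach is approached as far as the arm can. A call with a gripper value outside its range is refused whole. The fingers move at their own pace and stop on an object; "grip_force" is the grip in N (left out, the last holds). Time passes only in rows, so rows that do not move let the fingers close. It gives the time, the measured TCP pose, the force and the opening at its end, in the units of the state.
- observe(): the state, without advancing time (a new reading comes with each control period).
- read_camera(name): name is "scene" or "top" or "wrist"; returns (picture, depth): 420x560x3 uint8, red, green, blue; 420x560 float32, m along the optical axis (not along the pixel's ray), 0 where there is no reading.
- camera_info(name): a dict with "fx", "fy", "cx", "cy" (pixels), "extrinsics" (4x4, takes a point from camera to world coordinates); the wrist camera has in their place "tool_from_camera" (4x4, takes a point from camera to tool coordinates, whose origin is the TCP and whose axes are the flange's). Camera axes: x right, y up, looking along -z (the intrinsics and any distortion apply to the point x, -y, -z); pixel columns grow to the right and rows downward; lengths in m; the calibration is good to about 2 mm. A picture is of the moment at which its call begins: read the wrist's pose just before it. camera_info takes no time and is no camera call.
- hand_in(): hands the job in, once; it reports no verdict.
The state is a dict: "time": time; "qpos": joint angles; "qvel": joint speeds; "joint_efforts": joint torques, N m; "tool_pos": TCP position; "tool_rot": TCP orientation; "contact_force": force on the tool from outside, world axes, zero at the start; "torque": the same for the moment, N m; "opening": finger opening in m.
Only numpy, scipy, OpenCV 4.12 (cv2) and the standard library are available. Lean on these libraries where they do the work, as an engineer would, in place of code of your own. Each camera call takes 0.05 s, during which the arm holds its last target. There are 200 camera calls.

## Working session

There is one attempt and no reset: what is moved stays moved. The work goes in short steps, Python scripts to look and compute and a tool call to move; the robot and the scene stay as the last step left them, time stands still between calls to the robot, and variables do not carry over. Pictures are saved under pics/ and viewed, about 8 in all and at most 12, crops included, and the job is handed in when it is done.

Besides the shell and the picture viewer there is one more tool, called after "Request:" in YAML: its name, and indented under it one key for each argument. jog_arm: Moves the arm, as the interface text tells. Its arguments: {"type":"object","properties":{"rows":{"type":"array","items":{"type":"number"}},"grip_force":{"type":"number"}},"required":["rows"]}

```bash
ls; mkdir -p pics
cat > h.py <<'E'
import numpy as np, cv2
from cell import observe, read_camera, camera_info, hand_in
from scipy.spatial.transform import Rotation as R
def cloud(name):
    o=observe(); pic,d=read_camera(name); i=camera_info(name)
    v,u=np.mgrid[0:420,0:560]
    p=np.stack([(u-i['cx'])/i['fx']*d,-(v-i['cy'])/i['fy']*d,-d],-1)
    if 'extrinsics' in i: T=np.array(i['extrinsics'])
    else:
        T0=np.eye(4); T0[:3,:3]=R.from_euler('xyz',o['tool_rot']).as_matrix(); T0[:3,3]=o['tool_pos']; T=T0@np.array(i['tool_from_camera'])
    w=p@T[:3,:3].T+T[:3,3]; w[d==0]=np.nan
    return pic,w
E
python3 - <<'E'
from h import *
print(observe())
a=[]
for n in ['scene','top']:
    p,w=cloud(n); np.savez('c_'+n,p=p,w=w); i=camera_info(n); print(n,{k:np.round(v,3) for k,v in i.items() if k!='x'})
    cv2.imwrite(f'pics/{n}0.png',cv2.resize(p[:,:,::-1],(784,588)))
print({k:np.round(v,3) for k,v in camera_info('wrist').items()})
E
```

```text
pics
{'time': 0.0, 'qpos': array([-1.48299914e+00,  3.42723562e-01,  1.52502308e+00, -3.99918862e-05,
        1.27537581e+00, -1.45994259e-01]), 'qvel': array([ 8.80838395e-05,  8.78295353e-04,  3.02324472e-04,  1.51051460e-03,
       -2.41806181e-04, -1.53904324e-03]), 'joint_efforts': array([-1.67695100e-03, -4.31242025e+01, -2.44223410e+01,  7.15413317e-02,
        5.57461591e-02, -1.24529652e-04]), 'tool_pos': array([ 0.12160215, -0.51030662,  0.2260424 ]), 'tool_rot': array([-3.14007356e+00, -1.84714976e-04,  2.33802980e-01]), 'contact_force': array([0.37841371, 0.57940738, 0.13834709]), 'torque': array([0.0714674 , 0.07994746, 0.0273918 ]), 'opening': 0.09182638091639198}
scene {'fx': np.float64(462.358), 'fy': np.float64(462.358), 'cx': np.float64(284.501), 'cy': np.float64(209.574), 'extrinsics': array([[ 0.21 , -0.834,  0.51 ,  1.222],
       [ 0.978,  0.187, -0.096, -0.128],
       [-0.016,  0.519,  0.855,  1.176],
       [ 0.   ,  0.   ,  0.   ,  1.   ]])}
top {'fx': np.float64(464.745), 'fy': np.float64(464.745), 'cx': np.float64(285.704), 'cy': np.float64(215.921), 'extrinsics': array([[ 0.002,  0.98 , -0.197,  0.368],
       [-1.   ,  0.003,  0.003, -0.013],
       [ 0.004,  0.197,  0.98 ,  1.266],
       [ 0.   ,  0.   ,  0.   ,  1.   ]])}
{'fx': np.float64(292.276), 'fy': np.float64(292.276), 'cx': np.float64(279.335), 'cy': np.float64(207.823), 'tool_from_camera': array([[-0.002,  0.951,  0.31 ,  0.084],
       [ 1.   ,  0.001,  0.001, -0.   ],
       [ 0.001,  0.31 , -0.951, -0.158],
       [ 0.   ,  0.   ,  0.   ,  1.   ]])}
```

View pics/scene0.png

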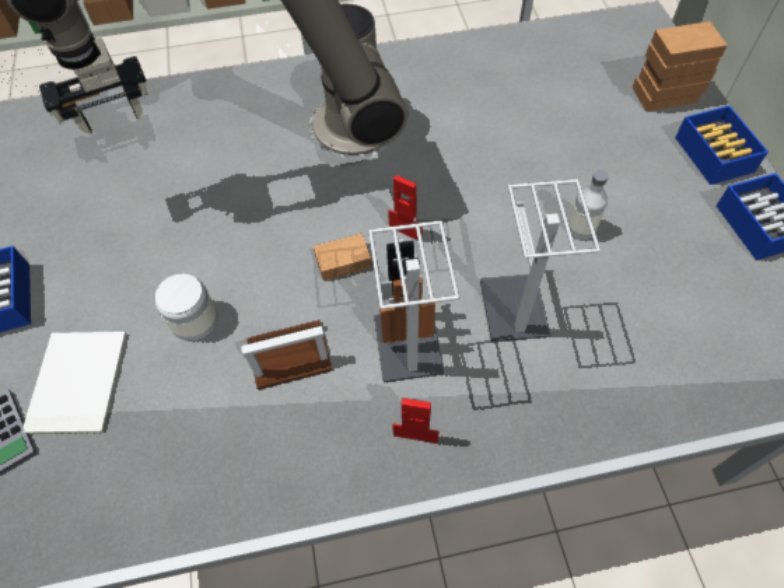

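View pics/top0.png

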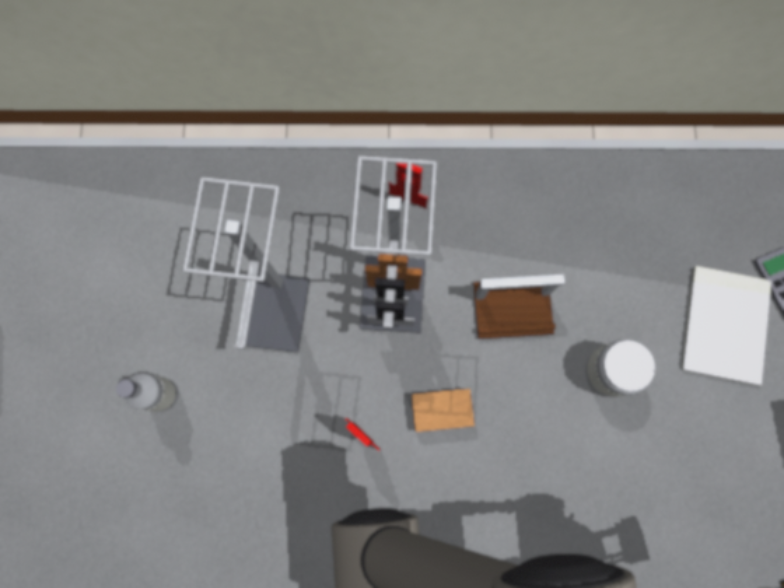

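Scene (display px): the full hook runs to (390,320) in the top view, with two black-handled knives at (390,287) and (390,308) and the brown board at (392,270). The spare hook with no load is at (245,310). The rest is at (515,310), the carton at (443,410), the can at (148,390) and the tin at (628,366). The red look-alikes at (362,433) and (408,185) are not meant.

Run:
```python
from h import *
t=np.load('c_top.npz'); p,w=t['p'].astype(int),t['w']; s=np.load('c_scene.npz')
def rect(m,n,w=w):
    q=w[m]; 
    if len(q)<5: print(n,len(q));return
    r=cv2.minAreaRect(q[:,:2].astype(np.float32)); print(n,len(q),'c',np.round(r[0],4),'size',np.round(r[1],4),'ang',round(r[2],2),'zmed',np.round(np.median(q[:,2]),4), 'box',np.round(cv2.boxPoints(r),3).tolist())
v,u=np.mgrid[0:420,0:560]; du,dv=u*1.4,v*1.4
def box(a,b,c,d): return (du>a)&(du<c)&(dv>b)&(dv<d)
z=w[...,2]
for nm,b in dict(full=(340,140,450,345),spare=(160,160,320,360)).items():
    b=box(*b)
    rect(b&(abs(z-.372)<.01),nm+' rack'); rect(b&(abs(z-.01)<.004)&(p.sum(-1)<330),nm+' base')
    rect(b&(abs(z-.217)<.012)&(p.min(-1)>110),nm+' arm')
b=box(340,240,450,345)
blk=b&(p.max(-1)<60)&(z>.2)
for y in (287,308): pass
q=w[blk]; print('black z',np.round(np.histogram(q[:,0],20),3)); 
top=blk&(z>.24); 
h,e=np.histogram(w[top][:,0],np.arange(.4,.8,.004)); print([(round(a,3),c) for a,c in zip(e,h) if c])
br=b&(p[...,0]>p[...,2]+40)&(z>.2); rect(br,'board'); 
h,e=np.histogram(w[br][:,0],np.arange(.4,.8,.004)); print([(round(a,3),c) for a,c in zip(e,h) if c])
b=box(465,265,575,345)
rect(b&(abs(z-.118)<.01)&(p.min(-1)>110),'bar')
rect(b&(p[...,0]>p[...,2]+25)&(z>.005)&(z<.017),'floor'); rect(b&(p[...,0]>p[...,2]+25)&(z>.019)&(z<.04),'strip')
rect(box(400,380,485,440)&(abs(z-.04)<.01),'carton'); rect(box(580,330,670,410)&(z>.1),'tin'); rect(box(100,350,190,420)&(z>.06),'can'); rect(box(335,405,390,460)&(p[...,0]>p[...,2]+60)&(z>.05),'red'); print(np.nanmax(z[box(335,405,390,460)]))
```

```text
full rack 1161 c [ 0.6922 -0.006 ] size [0.1159 0.1446] ang 86.19 zmed 0.3751 box [[0.6159999966621399, -0.05900000035762787], [0.7609999775886536, -0.0689999982714653], [0.7680000066757202, 0.04699999839067459], [0.6240000128746033, 0.05700000002980232]]
full base 787 c [0.7253 0.0142] size [0.1593 0.3188] ang 87.62 zmed 0.0104 box [[0.5630000233650208, -0.05900000035762787], [0.8809999823570251, -0.07199999690055847], [0.8880000114440918, 0.08699999749660492], [0.5690000057220459, 0.10000000149011612]]
full arm 213 c [ 6.124e-01 -6.000e-04] size [0.0142 0.1478] ang 86.02 zmed 0.2162 box [[0.5379999876022339, -0.003000000026077032], [0.6859999895095825, -0.013000000268220901], [0.6869999766349792, 0.0010000000474974513], [0.5389999747276306, 0.012000000104308128]]
spare rack 1229 c [0.6559 0.2255] size [0.1173 0.1437] ang 83.32 zmed 0.375 box [[0.578000009059906, 0.17599999904632568], [0.7200000286102295, 0.1589999943971634], [0.734000027179718, 0.2750000059604645], [0.5910000205039978, 0.2919999957084656]]
spare base 1553 c [0.6761 0.2835] size [0.2387 0.2816] ang 83.99 zmed 0.0107 box [[0.5239999890327454, 0.18000000715255737], [0.8040000200271606, 0.15000000596046448], [0.8289999961853027, 0.3880000114440918], [0.5490000247955322, 0.4169999957084656]]
spare arm 408 c [0.5859 0.2351] size [0.0182 0.1654] ang 82.64 zmed 0.2157 box [[0.503000020980835, 0.2370000034570694], [0.6669999957084656, 0.2150000035762787], [0.6690000295639038, 0.23399999737739563], [0.5049999952316284, 0.2549999952316284]]Traceback (most recent call last):
  File "<stdin>", line 17, in <module>
    return _wrapfunc(a, 'round', decimals=decimals, out=out)
    return _wrapit(obj, method, *args, **kwds)
    conv = _array_converter(obj)
ValueError: setting an array element with a sequence. The requested array has an inhomogeneous shape after 1 dimensions. The detected shape was (2,) + inhomogeneous part.
```

Run:
```python
from h import *
t=np.load('c_top.npz'); p,w=t['p'].astype(int),t['w']
def rect(m,n,w=w):
    q=w[m]
    if len(q)<5: print(n,len(q));return
    r=cv2.minAreaRect(q[:,:2].astype(np.float32)); print(n,len(q),'c',np.round(r[0],4),'size',np.round(r[1],4),'ang',round(r[2],2),'z',np.round(np.percentile(q[:,2],[2,50,98]),4))
v,u=np.mgrid[0:420,0:560]; du,dv=u*1.4,v*1.4
def box(a,b,c,d): return (du>a)&(du<c)&(dv>b)&(dv<d)
z=w[...,2]
# points in frame of full arm
a=np.radians(-3.8); Rm=np.array([[np.cos(a),-np.sin(a)],[np.sin(a),np.cos(a)]])
l=w.copy(); l[...,:2]=(w[...,:2]-[.6857,-.0056])@Rm; l[...,2]-=.215
b=box(340,240,450,345)
for n,m in dict(black=b&(p.max(-1)<70)&(l[...,2]>.02),brown=b&(p[...,0]>p[...,2]+40)&(l[...,2]>-.1)).items():
    h,e=np.histogram(l[m][:,0],np.arange(-.15,.05,.004)); print(n,[(round(a*1000),c,np.round(np.ptp(l[m&(l[...,0]>=a)&(l[...,0]<a+.004)][:,1]),3),np.round(np.nanmean(l[m&(l[...,0]>=a)&(l[...,0]<a+.004)][:,1:],0),3).tolist()) for a,c in zip(e,h) if c>3])
b=box(465,265,575,345)
rect(b&(abs(z-.118)<.01)&(p.min(-1)>110),'bar')
rect(b&(p[...,0]>p[...,2]+25)&(z>.005)&(z<.017),'floor'); rect(b&(p[...,0]>p[...,2]+25)&(z>.019)&(z<.04),'strip')
rect(box(400,380,485,440)&(abs(z-.04)<.01),'carton'); rect(box(580,330,670,410)&(z>.1),'tin'); rect(box(100,350,190,420)&(z>.06),'can'); rect(box(335,405,390,460)&(p[...,0]>p[...,2]+60)&(z>.05),'red')
rect(box(335,150,440,220)&(p[...,0]>p[...,2]+60)&(z>.05),'red2')
im=t['p'][160:250,230:320][:,:,::-1]; im2=np.load('c_scene.npz')['p'][155:255,255:345][:,:,::-1]
cv2.imwrite('pics/crop1.png',np.hstack([cv2.resize(im,(400,400),interpolation=2),cv2.resize(im2,(360,400),interpolation=2)]))
```

```text
black [(-126, np.int64(33), np.float64(0.045), [-0.001, 0.029]), (-122, np.int64(39), np.float64(0.045), [-0.002, 0.036]), (-118, np.int64(32), np.float64(0.045), [-0.003, 0.037]), (-114, np.int64(20), np.float64(0.045), [-0.001, 0.037]), (-86, np.int64(62), np.float64(0.045), [0.001, 0.032]), (-82, np.int64(35), np.float64(0.045), [0.001, 0.037]), (-78, np.int64(26), np.float64(0.045), [0.002, 0.036])]
brown [(-46, np.int64(171), np.float64(0.093), [-0.003, -0.014]), (-42, np.int64(79), np.float64(0.095), [-0.002, -0.002]), (-38, np.int64(47), np.float64(0.093), [-0.005, 0.0])]
bar 422 c [ 0.6389 -0.238 ] size [0.0183 0.1509] ang 3.48 z [0.1103 0.1201 0.1254]
floor 1426 c [ 0.6096 -0.2402] size [0.1109 0.1498] ang 3.21 z [0.0074 0.0125 0.0165]
strip 223 c [ 0.5965 -0.2356] size [0.0869 0.1471] ang 11.87 z [0.0194 0.0248 0.0292]
carton 1143 c [ 0.4121 -0.0965] size [0.0699 0.1097] ang 5.54 z [0.0357 0.0408 0.0458]
tin 1142 c [ 0.4875 -0.4234] size [0.0949 0.0928] ang 42.4 z [0.1008 0.1102 0.1152]
can 769 c [0.4399 0.435 ] size [0.0557 0.0643] ang 72.25 z [0.0643 0.1239 0.1835]
red 139 c [0.3677 0.0509] size [0.0789 0.0116] ang 46.55 z [0.0613 0.18   0.1846]
red2 179 c [ 0.8325 -0.0356] size [0.0686 0.0146] ang 65.32 z [0.0535 0.1509 0.1833]
```

View pics/crop1.png

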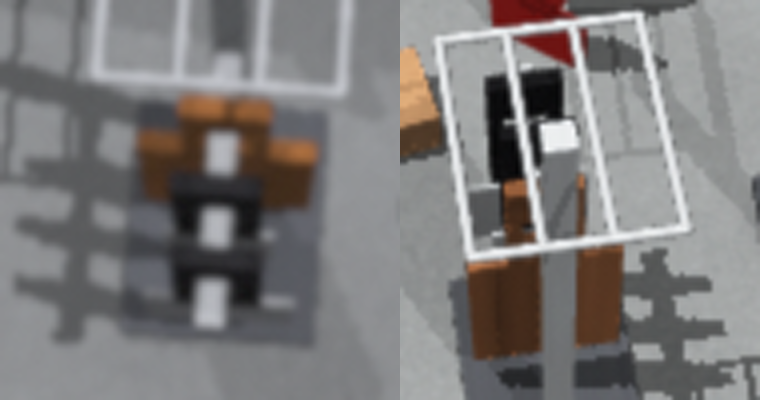

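The enlarged crop confirms the targets: two black-handled knives at crop (215,290) and (215,185) in front of the brown board at (220,105). In the full arm's frame they sit at x ≈ -120, -82 and -44 mm. Jogging has no tilt axis, so I'll turn the wrist first. Then I'll test whether reaching past the limit in free space tilts the tool.

Request:
jog_arm:
  rows: [91.8,0,0,0,-8.2,91.8,0,0,0,-8.2,91.8,0,0,0,-8.2,91.8,0,0,0,-8.2,91.8,0,0,0,-8.2,91.8,0,0,0,-8.2,91.8,0,0,0,-8.2,91.8,0,0,0,-8.2,91.8,0,0,0,-8.2,91.8,0,0,0,-8.2,91.8,-45,0,0,0,91.8,-45,0,0,0,91.8,-45,0,0,0,91.8,-45,0,0,0,91.8,-45,0,0,0,91.8,-45,0,0,0,91.8,-45,0,0,0,91.8,-45,0,0,0]

```text
time: 1.9
tool_pos: [0.1495, -0.8214, 0.2225]
tool_rot: [3.14, 0.017, 1.665]
contact_force: [0.4, -1.3, 0.5]
opening: 0.0916
```

Request:
jog_arm:
  rows: [91.8,-40,0,0,0,91.8,-40,0,0,0,91.8,-40,0,0,0,91.8,-40,0,0,0]

```text
time: 2.3
tool_pos: [0.1449, -0.8673, 0.188]
tool_rot: [3.133, 0.112, 1.664]
contact_force: [-0.5, -0.2, -0.1]
opening: 0.0919
```

```bash
python3 -c "
from h import *
o=observe();print(o['qpos'],o['tool_pos'],o['tool_rot'])"
```

```text
[-1.49629731  1.17922309  0.03766002  0.01152424  1.81259192 -1.58702486] [ 0.1449123  -0.86727546  0.18796335] [3.13254304 0.11229433 1.6644026 ]
```

Request:
jog_arm:
  rows: [91.8,-40,0,-20,0,91.8,-40,0,-20,0,91.8,-40,0,-20,0,91.8,-40,0,-20,0,91.8,-40,0,-20,0,91.8,-40,0,-20,0]

```text
time: 2.9
tool_pos: [0.1338, -0.8928, 0.279]
tool_rot: [3.122, 0.287, 1.662]
contact_force: [-0.4, 0.2, -0.0]
opening: 0.092
```

```bash
python3 -c "
from h import *
o=observe();print(o['qpos'],o['tool_pos'],o['tool_rot'])"
```

```text
[-1.51766285  1.08265778  0.03681453  0.03106768  1.73600068 -1.60205021] [ 0.13375072 -0.89281492  0.2790068 ] [3.12165917 0.28696099 1.66182781]
```

Request:
jog_arm:
  rows: [91.8,-40,0,-10,0,91.8,-40,0,-10,0,91.8,-40,0,-10,0,91.8,-40,0,-10,0,91.8,-40,0,-10,0,91.8,-40,0,-10,0,91.8,-40,0,-10,0,91.8,-40,0,-10,0,91.8,-40,0,-10,0]

```text
time: 3.8
tool_pos: [0.1229, -0.9343, 0.3713]
tool_rot: [3.108, 0.527, 1.655]
contact_force: [0.1, 0.3, 0.1]
opening: 0.0919
```

```bash
python3 -c "
from h import *
o=observe();print(o['qpos'],o['tool_pos'],o['tool_rot'])"
```

```text
[-1.54184807  1.00450712  0.03706824  0.06111899  1.57492493 -1.61821422] [ 0.122923   -0.93431344  0.37126914] [3.10813828 0.52733861 1.65481326]
```

Over-reaching does tilt the tool, and the tilt stays. But the tilt direction is fixed in the world, so it has to be made facing the stands (+x). I'll undo this one at the inner reach limit first.

Request:
jog_arm:
  rows: [91.8,41,0,-24,0,91.8,41,0,-24,0,91.8,41,0,-24,0,91.8,41,0,-24,0,91.8,41,0,-24,0,91.8,41,0,-24,0,91.8,41,0,-24,0,91.8,41,0,-24,0,91.8,41,0,-24,0,91.8,41,0,-24,0,91.8,41,0,-24,0,91.8,41,0,-24,0]

```text
time: 5.0
tool_pos: [0.0708, -0.4247, 0.378]
tool_rot: [3.108, 0.528, 1.656]
contact_force: [-0.8, 0.3, 1.5]
opening: 0.0914
```

```bash
python3 -c "
from h import *
o=observe();print(o['qpos'],o['tool_pos'],o['tool_rot'])"
```

```text
[-1.68420872 -0.23565087  1.84853111  0.15535271  1.02095868 -1.82518688] [ 0.07075924 -0.42465129  0.37799238] [3.10820953 0.52751345 1.6558624 ]
```

Request:
jog_arm:
  rows: [91.8,41,0,-24,0,91.8,41,0,-24,0,91.8,41,0,-24,0,91.8,41,0,-24,0]

```text
time: 5.4
tool_pos: [0.05, -0.2582, 0.3784]
tool_rot: [3.108, 0.52, 1.653]
contact_force: [-1.5, 0.7, 0.1]
opening: 0.092
```

```bash
python3 -c "
from h import *
o=observe();print(o['qpos'],o['tool_pos'],o['tool_rot'])"
```

```text
[-2.12901184 -0.65666379  2.02570602  0.33599599  1.37263749 -2.21937628] [ 0.05003247 -0.25824294  0.37843956] [3.10844436 0.51991719 1.65296547]
```

Request:
jog_arm:
  rows: [91.8,-34,0,29,0,91.8,10,0,45,0,91.8,24,0,41,0,91.8,24,0,41,0,91.8,24,0,41,0]

```text
time: 5.9
tool_pos: [0.0564, -0.3069, 0.1847]
tool_rot: [3.107, 0.519, 1.644]
contact_force: [1.3, -1.9, -0.1]
opening: 0.0921
```

```bash
python3 -c "
from h import *
o=observe();print(o['qpos'],o['tool_pos'],o['tool_rot'])"
```

```text
[-1.86731408 -0.32678377  2.45957067  0.40400744  0.56790495 -2.24385725] [ 0.05643973 -0.30691501  0.18467849] [3.10718139 0.51915327 1.6444012 ]
```

Request:
jog_arm:
  rows: [91.8,40,0,0,0,91.8,40,0,0,0,91.8,40,0,-10,0,91.8,40,0,-20,0]

```text
time: 6.3
tool_pos: [0.0622, -0.2104, 0.1482]
tool_rot: [3.117, 0.486, 1.642]
contact_force: [0.7, 0.8, 1.5]
opening: 0.0918
```

```bash
python3 -c "
from h import *
o=observe();print(o['qpos'],o['tool_pos'],o['tool_rot'])"
```

```text
[-2.46404764 -0.72774635  2.64173619  0.48773159  1.01294605 -2.75841892] [ 0.06216019 -0.21036042  0.14819496] [3.11746496 0.48612208 1.64209878]
```

Request:
jog_arm:
  rows: [91.8,25,-40,0,0,91.8,40,-20,0,0,91.8,40,0,0,0,91.8,40,0,0,0,91.8,40,0,0,0]

```text
time: 6.8
tool_pos: [0.062, -0.1651, 0.1157]
tool_rot: [-3.114, 0.392, 1.634]
contact_force: [0.2, 0.8, 0.1]
opening: 0.0917
```

```bash
python3 -c "
from h import *
o=observe();print(o['qpos'],o['tool_pos'],o['tool_rot'])"
```

```text
[-2.17263006 -0.69786729  2.70081629  0.29482103  0.82941198 -2.39645014] [ 0.06198979 -0.16509265  0.11574369] [-3.11419063  0.39233581  1.63403228]
```

Request:
jog_arm:
  rows: [91.8,45,0,-15,0,91.8,45,0,-15,0,91.8,45,0,-15,0,91.8,45,0,-15,0,91.8,45,0,-15,0,91.8,45,0,-15,0]

```text
time: 7.4
tool_pos: [0.0699, -0.0511, 0.106]
tool_rot: [3.141, 0.308, 1.642]
contact_force: [1.0, 0.5, -1.0]
opening: 0.0921
```

```bash
python3 -c "
from h import *
o=observe();print(o['qpos'],o['tool_pos'],o['tool_rot'])"
```

```text
[-1.1097994  -0.76341391  2.70081421 -0.14445915  0.92320395 -1.11018165] [ 0.06991597 -0.05111204  0.10600305] [3.14130988 0.30771997 1.64208207]
```

Request:
jog_arm:
  rows: [91.8,0,40,-20,0,91.8,0,40,-20,0,91.8,0,40,-20,0,91.8,0,40,-20,0,91.8,0,40,-20,0,91.8,0,40,-20,0,91.8,0,40,-20,0,91.8,0,0,-35,-8.2,91.8,0,0,-35,-8.2,91.8,0,0,-35,-8.2,91.8,0,0,-35,-8.2,91.8,0,0,-35,-8.2,91.8,0,0,-35,-8.2,91.8,0,0,-35,-8.2,91.8,0,0,-35,-8.2,91.8,0,0,-35,-8.2,91.8,0,0,-35,-8.2]

```text
time: 9.1
tool_pos: [0.1943, 0.0539, 0.5404]
tool_rot: [-2.891, 0.057, 3.083]
contact_force: [-0.1, 0.3, 0.2]
opening: 0.092
```

```bash
cat > g.py <<'E'
from h import *
def show(target=None):
    o=observe(); M=R.from_euler('xyz',o['tool_rot']).as_matrix()
    print('t',round(o['time'],2),'q',np.round(o['qpos'],2),'p',np.round(o['tool_pos'],4),'x',np.round(M[:,0],3),'y',np.round(M[:,1],3),'z',np.round(M[:,2],3),'F',np.round(o['contact_force'],1),'op',round(o['opening']*1000,1))
    if target is not None: print('to target, tool mm',np.round((np.array(target)-o['tool_pos'])@M*1000,1))
    return o,M
E
python3 -c "
from g import *
show([.7,.36,.52])"
```

```text
t 9.1 q [ 0.29 -0.29  1.36 -0.29  2.08 -1.36] p [0.1943 0.0539 0.5404] x [-0.997  0.059 -0.057] y [ 0.071  0.966 -0.247] z [ 0.04  -0.251 -0.967] F [-0.1  0.3  0.2] op 92.0
to target, tool mm [-484.8  336.7  -36.7]
```

Request:
jog_arm:
  rows: [91.8,-40,28,-3,0,91.8,-40,28,-3,0,91.8,-40,28,-3,0,91.8,-40,28,-3,0,91.8,-40,28,-3,0,91.8,-40,28,-3,0,91.8,-40,28,-3,0,91.8,-40,28,-3,0,91.8,-40,28,-3,0,91.8,-40,28,-3,0,91.8,-40,28,-3,0,91.8,-40,28,-3,0,91.8,-42,20,-10,0,91.8,-42,20,-10,0,91.8,-42,20,-10,0,91.8,-42,20,-10,0,91.8,-42,20,-10,0,91.8,-42,20,-10,0,91.8,-42,20,-10,0,91.8,-42,20,-10,0]

```text
time: 11.1
tool_pos: [0.7364, 0.338, 0.4017]
tool_rot: [-2.997, 0.305, 3.129]
contact_force: [-0.3, -0.4, 0.2]
opening: 0.0917
```

```bash
python3 -c "
from g import *
show()"
```

```text
t 11.1 q [ 0.44  0.93  0.04 -0.28  1.95 -1.23] p [0.7364 0.338  0.4017] x [-0.954  0.012 -0.3  ] y [ 0.056  0.989 -0.138] z [ 0.295 -0.148 -0.944] F [-0.3 -0.4  0.2] op 91.7
```

Request:
jog_arm:
  rows: [91.8,-42,16,-20,0,91.8,-42,16,-20,0,91.8,-42,16,-20,0,91.8,-42,16,-20,0,91.8,-42,16,-20,0,91.8,-42,16,-20,0,91.8,-42,16,-15,0,91.8,-42,16,-15,0]

```text
time: 11.9
tool_pos: [0.7742, 0.3508, 0.481]
tool_rot: [-3.09, 0.534, -3.13]
contact_force: [-0.7, -0.5, -0.5]
opening: 0.0918
```

```bash
python3 -c "
from g import *
show()"
```

```text
t 11.9 q [ 0.43  0.86  0.04 -0.26  1.76 -1.25] p [0.7742 0.3508 0.481 ] x [-0.861 -0.01  -0.509] y [ 0.014  0.999 -0.044] z [ 0.509 -0.045 -0.86 ] F [-0.7 -0.5 -0.5] op 91.8
```

Request:
jog_arm:
  rows: [91.8,-43,4,-18,0,91.8,-43,4,-18,0,91.8,-43,4,-18,0,91.8,20,0,-30,5]

```text
time: 12.3
tool_pos: [0.7577, 0.3235, 0.5371]
tool_rot: [3.106, 0.611, 3.05]
contact_force: [0.9, 1.4, 0.7]
opening: 0.0917
```

```bash
python3 -c "
from g import *
o,M=show([.45,.15,.5])
print(np.round((np.array([.577,.0015,.30])-[.45,.15,.5])@M*1000))"
```

```text
t 12.3 q [ 0.4   0.69  0.25 -0.24  1.63 -1.17] p [0.7577 0.3235 0.5371] x [-0.815  0.075 -0.574] y [0.07  0.997 0.029] z [ 0.574 -0.017 -0.818] F [0.9 1.4 0.7] op 91.7
to target, tool mm [ 259.2 -195.8 -143.5]
[   0. -145.  239.]
```

Request:
jog_arm:
  rows: [91.8,36,-27,-20,0,91.8,36,-27,-20,0,91.8,36,-27,-20,0,91.8,36,-27,-20,0,91.8,36,-27,-20,0,91.8,36,-27,-20,0,91.8,36,-27,-20,0,91.8,0,-24,40,0,91.8,0,-24,40,0,91.8,0,-24,40,0,91.8,0,-24,40,0,91.8,0,-24,40,0,91.8,0,-24,40,0,91.8,0,0,0,0]

```text
time: 13.7
tool_pos: [0.6053, 0.0191, 0.305]
tool_rot: [3.106, 0.605, 3.051]
contact_force: [-0.2, -0.6, -0.3]
opening: 0.0916
```

Run:
```python
from g import *
show([.577,.0015,.2196])
p,w=cloud('wrist'); cv2.imwrite('pics/w1.png',p[:,:,::-1]); np.savez('c_w1',p=p,w=w)
```

```text
t 13.7 q [-0.12  0.14  1.74  0.09  0.67 -1.67] p [0.6053 0.0191 0.305 ] x [-0.819  0.074 -0.569] y [0.07  0.997 0.029] z [ 0.569 -0.016 -0.822] F [-0.2 -0.6 -0.3] op 91.6
to target, tool mm [ 70.5 -22.   54.4]
```

View pics/w1.png

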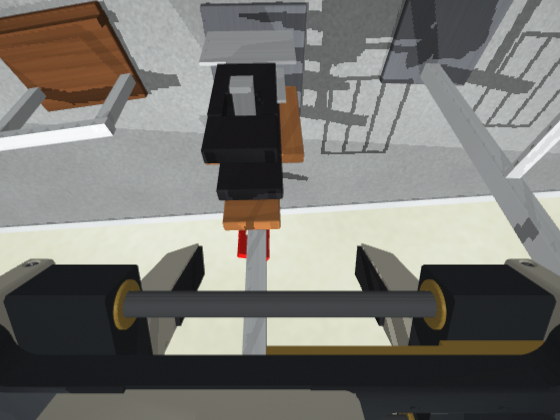

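Wrist view: the front knife's black handle is at (240,110), the second knife's at (250,180), the board's brown neck at (250,213), and the jaws at (195,280) and (365,280). Next I'll refine positions from the depth.

```bash
cat >> g.py <<'E'
FULL=(np.array([.6857,-.0056,.215]),np.radians(-3.8)); SPARE=(np.array([.6494,.2263,.215]),np.radians(-6.7))
def loc(w,F):
    return (w-F[0])@R.from_euler('z',F[1]).as_matrix()
def wor(l,F): return np.array(l)@R.from_euler('z',F[1]).as_matrix().T+F[0]
E
python3 - <<'E'
from g import *
d=np.load('c_w1.npz'); p=d['p'].astype(int); l=loc(d['w'],FULL)
v,u=np.mgrid[0:420,0:560]; reg=(v<232)&(u>190)&(u<310)
def st(n,m):
    q=l[m]; print(n,len(q),'x',np.round(np.percentile(q[:,0],[3,50,97]),4),'y',np.round(np.percentile(q[:,1],[3,50,97]),4),'z',np.round(np.percentile(q[:,2],[3,50,97]),4))
blk=reg&(p.max(-1)<60)&(np.abs(l[...,2])<.08)
h,e=np.histogram(l[blk&(l[...,2]>.0)][:,0],np.arange(-.15,0,.003)); print([(round(a*1000),c) for a,c in zip(e,h) if c>5])
top=l[...,2]>.03
st('k1top',blk&top&(l[...,0]<-.1)); st('k2top',blk&top&(l[...,0]>-.1))
br=reg&(p[...,0]>p[...,2]+40)&(u<285)&(v>195)&(v<232); st('board neck',br); st('board top',br&top)
arm=reg&(abs(l[...,2])<.008)&(p.min(-1)>100)&(v<130); st('arm tip',arm)
st('spare?',(p.min(-1)>100)&(l[...,2]>-.01)&(l[...,2]<.012)&(u>400))
E
```

```text
[(-126, np.int64(529)), (-123, np.int64(2232)), (-120, np.int64(287)), (-117, np.int64(267)), (-114, np.int64(172)), (-87, np.int64(1804)), (-84, np.int64(225)), (-81, np.int64(165)), (-78, np.int64(154)), (-75, np.int64(32))]
k1top 1453 x [-0.1233 -0.12   -0.1122] y [-0.0249 -0.003   0.0191] z [0.0306 0.0352 0.0364]
k2top 988 x [-0.0858 -0.0832 -0.0748] y [-0.0221 -0.0006  0.0215] z [0.0304 0.0352 0.0362]
board neck 1703 x [nan nan nan] y [nan nan nan] z [nan nan nan]
board top 705 x [-0.0456 -0.0433 -0.0348] y [-0.0245 -0.0025  0.0196] z [0.0304 0.0349 0.0361]
arm tip 805 x [-0.1475 -0.1365 -0.1228] y [-0.0077 -0.0011  0.0054] z [-0.0034 -0.0001  0.0078]
spare? 1845 x [-0.1082 -0.0678 -0.0366] y [0.2179 0.224  0.2357] z [-0.0072 -0.0004  0.0108]
```

Run:
```python
from g import *
o,M=show()
for n,g in dict(k1=(-.118,-.003,.02)).items():
    t=wor(g,FULL)+.019*M[:,2]; show(t)
```

```text
t 13.75 q [-0.12  0.13  1.73  0.09  0.67 -1.67] p [0.6054 0.0204 0.308 ] x [-0.817  0.074 -0.572] y [0.069 0.997 0.029] z [ 0.572 -0.016 -0.82 ] F [0.6 0.3 1.3] op 92.1
t 13.75 q [-0.12  0.13  1.73  0.09  0.67 -1.67] p [0.6054 0.0204 0.308 ] x [-0.817  0.074 -0.572] y [0.069 0.997 0.029] z [ 0.572 -0.016 -0.82 ] F [0.6 0.3 1.3] op 92.1
to target, tool mm [ 71.  -25.9  57.6]
```

Request:
jog_arm:
  rows: [91.8,36,-13,0,0,91.8,35,-13,0,0,91.8,0,0,20,0,91.8,0,0,20,0,91.8,0,0,17,0,91.8,0,0,0,0,91.8,0,0,0,0]

```text
time: 14.45
tool_pos: [0.5791, 0.0013, 0.2237]
tool_rot: [3.106, 0.615, 3.056]
contact_force: [0.3, 0.6, 0.4]
opening: 0.0914
```

Run:
```python
from g import *
o,M=observe(),None
M=R.from_euler('xyz',o['tool_rot']).as_matrix()
show(wor((-.118,-.003,.02),FULL)+.019*M[:,2])
```

```text
t 14.45 q [-0.18  0.18  1.94  0.22  0.42 -1.85] p [0.5791 0.0013 0.2237] x [-0.814  0.07  -0.577] y [0.065 0.997 0.029] z [ 0.577 -0.014 -0.817] F [0.3 0.6 0.4] op 91.4
to target, tool mm [ 2.6 -2.5  3.2]
```

Request:
jog_arm:
  rows: [91.8,3,-2,3,0,40,0,0,0,0,40,0,0,0,0,40,0,0,0,0,40,0,0,0,0,40,0,0,0,0,40,0,0,0,0,40,0,0,0,0]
  grip_force: 25

```text
time: 15.25
tool_pos: [0.578, -0.0009, 0.2176]
tool_rot: [3.106, 0.612, 3.056]
contact_force: [0.5, -0.6, 1.0]
opening: 0.0483
```

Request:
jog_arm:
  rows: [40,-4,0,-6,0,40,-4,0,-6,0,40,0,0,0,0,40,16,0,-11.5,0,40,16,0,-11.5,0,40,16,0,-11.5,0,40,16,0,-11.5,0,40,0,0,0,0,40,0,0,0,0]

```text
time: 16.15
tool_pos: [0.4994, 0.0037, 0.2335]
tool_rot: [3.106, 0.613, 3.055]
contact_force: [0.4, 0.0, -1.1]
opening: 0.0483
```

Run:
```python
from g import *
o,M=show(); tcp=np.array(o['tool_pos'])
print('grasp local full',np.round(loc(tcp-.019*M[:,2],FULL),4))
p,w=cloud('wrist'); p2,_=cloud('scene')
cv2.imwrite('pics/w2.png',np.hstack([cv2.resize(p[:,:,::-1],(400,300)),cv2.resize(p2[110:290,200:440][:,:,::-1],(400,300),interpolation=2)]))
```

```text
t 16.15 q [-0.22  0.01  2.1   0.27  0.44 -1.92] p [0.4994 0.0037 0.2335] x [-0.815  0.07  -0.576] y [0.066 0.997 0.029] z [ 0.576 -0.014 -0.817] F [ 0.4  0.  -1.1] op 48.3
grasp local full [-0.1974 -0.0035  0.034 ]
```

View pics/w2.png

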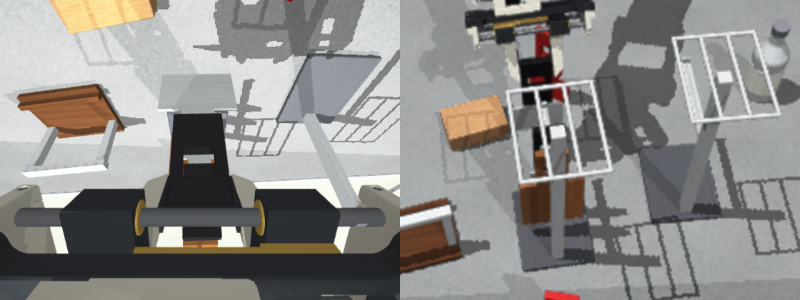

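```bash
cat >> g.py <<'E'
def plan(F,pts):
    o=observe(); M=R.from_euler('xyz',o['tool_rot']).as_matrix(); c=np.array(o['tool_pos'])
    print('grasp local',np.round(loc(c-.019*M[:,2],F),4),'t',round(o['time'],2),'F',np.round(o['contact_force'],1))
    for g in pts:
        t=wor(g,F)+.019*M[:,2]; print(g,np.round((t-c)@M*1000,1)); c=t
E
python3 - <<'E'
from g import *
plan(SPARE,[(-.2,0,.036),(-.075,0,.036),(-.075,0,.018)])
E
```

```text
grasp local [-0.1334 -0.2396  0.0338] t 16.25 F [ 0.1 -0.2 -1.7]
(-0.2, 0, 0.036) [ 47.2 242.7 -27.2]
(-0.075, 0, 0.036) [-102.2   -6.4   71.7]
(-0.075, 0, 0.018) [10.4 -0.5 14.7]
```

Request:
jog_arm:
  rows: [40,16,10,-9,0,40,16,30,-9,0,40,15,40,-9,0,40,0,40,0,0,40,0,40,0,0,40,0,40,0,0,40,0,28,0,0,40,0,15,0,0,40,0,0,0,0,40,0,0,0,0]

```text
time: 17.25
tool_pos: [0.4646, 0.2231, 0.2331]
tool_rot: [3.107, 0.605, 3.057]
contact_force: [-0.4, -0.2, -1.8]
opening: 0.0479
```

Run:
```python
from g import *
plan(SPARE,[(-.2,0,.036),(-.075,0,.036),(-.075,0,.018)])
p,w=cloud('wrist'); l=loc(w,SPARE); p=p.astype(int)
def st(n,m):
    q=l[m]; print(n,len(q),'x',np.round(np.percentile(q[:,0],[3,50,97]),4),'y',np.round(np.percentile(q[:,1],[3,50,97]),4),'z',np.round(np.percentile(q[:,2],[3,50,97]),4))
st('arm',(p.min(-1)>90)&(abs(l[...,2])<.012)&(l[...,0]<-.02)&(l[...,0]>-.16)&(abs(l[...,1])<.03))
st('arm tip',(p.min(-1)>90)&(abs(l[...,2])<.012)&(l[...,0]<-.11)&(l[...,0]>-.16)&(abs(l[...,1])<.03))
st('knife top',(p.max(-1)<60)&(l[...,0]<-.17)&(l[...,0]>-.23)&(l[...,2]>.03)&(abs(l[...,1])<.03))
st('knife blade',(p.min(-1)>90)&(l[...,0]<-.17)&(l[...,0]>-.24)&(l[...,2]<-.075)&(l[...,2]>-.14)&(abs(l[...,1])<.06))
st('knife neck',(p.max(-1)<60)&(l[...,0]<-.17)&(l[...,0]>-.24)&(l[...,2]<.01)&(l[...,2]>-.06)&(abs(l[...,1])<.03))
```

```text
grasp local [-0.194  -0.0257  0.0337] t 17.25 F [-0.4 -0.2 -1.8]
(-0.2, 0, 0.036) [ 3.  26.1 -3.9]
(-0.075, 0, 0.036) [-102.8   -6.6   70.9]
(-0.075, 0, 0.018) [10.2 -0.5 14.8]Traceback (most recent call last):
  File "<stdin>", line 6, in <module>
  File "<stdin>", line 5, in st
    return _quantile_unchecked(
        a, q, axis, out, overwrite_input, method, keepdims, weights)
    return _ureduce(a,
                    func=_quantile_ureduce_func,
    ...<5 lines>...
                    overwrite_input=overwrite_input,
                    method=method)
    r = func(a, **kwargs)
    result = _quantile(arr,
                       quantiles=q,
    ...<2 lines>...
                       out=out,
                       weights=wgt)
    slices_having_nans = np.isnan(arr[-1, ...])
                                  ~~~^^^^^^^^^
IndexError: index -1 is out of bounds for axis 0 with size 0
```

```bash
cat >> g.py <<'E'
def st(n,q):
    q=q[np.isfinite(q[:,0])]
    print(n,len(q),*( [k+str(np.round(np.percentile(q[:,i],[3,50,97])*1000,1)) for i,k in enumerate('xyz')] if len(q)>3 else []))
E
python3 - <<'E'
from g import *
d=np.load('c_top.npz'); l=loc(d['w'],SPARE); p=d['p'].astype(int)
for a in (-.147,-.12,-.09,-.06): st(f'arm{a}',l[(p.min(-1)>90)&(abs(l[...,2])<.012)&(l[...,0]>a)&(l[...,0]<a+.03)&(abs(l[...,1])<.03)])
p,w=cloud('wrist'); l=loc(w,SPARE); p=p.astype(int)
m=(l[...,0]<-.17)&(l[...,0]>-.24)&(abs(l[...,1]+.025)<.06)
st('ktop',l[m&(p.max(-1)<60)&(l[...,2]>.03)])
st('kneck',l[m&(p.max(-1)<60)&(l[...,2]<.01)&(l[...,2]>-.06)])
st('kblade',l[m&(l[...,2]<-.08)&(l[...,2]>-.14)])
E
```

```text
arm-0.147 90 x[-146.7 -132.7 -118.2] y[-6.7 -0.1  7. ] z[-3.5  1.3  9.3]
arm-0.12 86 x[-118.8 -104.9  -91.3] y[-6.6  0.4  7.1] z[-3.4  0.2  3.8]
arm-0.09 85 x[-89.2 -75.2 -61. ] y[-6.3  0.1  7.5] z[-3.4  0.7  4.3]
arm-0.06 78 x[-59.5 -45.8 -33.3] y[-6.6  0.3  7.2] z[-2.5  0.7  5.1]
ktop 3326 x[-237.4 -198.7 -196.3] y[-55.9 -22.7  18.4] z[30.6 39.2 97.9]
kneck 4754 x[-200.  -198.3 -190.3] y[-48.8 -26.3  -4. ] z[-51.4 -22.1   7.1]
kblade 3732 x[-196.8 -194.6 -192.4] y[-65.1 -25.9  13.8] z[-127.  -102.4  -81.1]
```

Request:
jog_arm:
  rows: [40,1,13,-2,0,40,1,13,-2,0,40,0,0,0,0,40,-20,-1,14,0,40,-20,-1,14,0,40,-20,-1,14,0,40,-20,-1,14,0,40,-20,-1,14,0,40,0,0,0,0,40,0,0,0,0]

```text
time: 18.35
tool_pos: [0.5837, 0.2346, 0.2351]
tool_rot: [3.107, 0.604, 3.055]
contact_force: [-0.1, -0.4, -2.4]
opening: 0.0482
```

Run:
```python
from g import *
plan(SPARE,[(-.075,0,.020)])
```

```text
grasp local [-0.077  -0.0004  0.0357] t 18.35 F [-0.1 -0.4 -2.4]
(-0.075, 0, 0.02) [ 7.3 -0.1 14.1]
```

Request:
jog_arm:
  rows: [40,3,0,4,0,40,3,0,4,0,40,2,0,4,0,40,0,0,0,0]

```text
time: 18.75
tool_pos: [0.5833, 0.2366, 0.2203]
tool_rot: [3.107, 0.604, 3.057]
contact_force: [0.1, -0.7, -1.5]
opening: 0.0481
```

Request:
jog_arm:
  rows: [40,1.2,0,1.6,0,40,1.2,0,1.6,0,40,0,0,0,0]

```text
time: 19.05
tool_pos: [0.584, 0.2368, 0.2176]
tool_rot: [3.106, 0.606, 3.056]
contact_force: [0.7, 1.3, -1.0]
opening: 0.0481
```

Request:
jog_arm:
  rows: [40,1,0,1.4,0,40,0,0,0,0]

```text
time: 19.25
tool_pos: [0.5845, 0.2369, 0.2174]
tool_rot: [3.105, 0.609, 3.056]
contact_force: [-4.3, -1.7, 6.0]
opening: 0.0482
```

Request:
jog_arm:
  rows: [91.8,0,0,0,0,91.8,0,0,0,0,91.8,0,0,0,0,91.8,0,0,-15,0,91.8,0,0,-35,0,91.8,0,0,-40,0,91.8,0,0,0,0]

```text
time: 19.95
tool_pos: [0.5321, 0.2391, 0.2957]
tool_rot: [3.101, 0.613, 3.055]
contact_force: [0.6, 0.6, 0.9]
opening: 0.0916
```

Run:
```python
from g import *
p,w=cloud('wrist'); l=loc(w,SPARE); q=p.astype(int)
m=(l[...,0]<-.05)&(l[...,0]>-.13)&(abs(l[...,1])<.06)
st('ktop',l[m&(q.max(-1)<60)&(l[...,2]>.028)&(l[...,2]<.05)])
st('kneck',l[m&(q.max(-1)<60)&(l[...,2]<.03)&(l[...,2]>-.06)])
st('kblade',l[m&(l[...,2]<-.08)&(l[...,2]>-.14)])
plan(FULL,[(-.25,0,.10),(-.081,0,.10),(-.081,-.0006,.02)])
```

```text
ktop 814 x[-82.5 -80.  -71.6] y[-20.1   1.6  23.6] z[28.5 34.6 36.1]
kneck 2811 x[-82.4 -80.7 -77.8] y[-20.8   1.5  24.1] z[-55.2   3.7  28.5]
kblade 2357 x[-77.9 -75.4 -72.9] y[-38.    0.   41.3] z[-137.9 -109.6  -82.4]
grasp local [-0.1802  0.2331  0.0939] t 20.0 F [-0.1  0.6  0.1]
(-0.25, 0, 0.1) [  49.8 -232.6  -51.6]
(-0.081, 0, 0.1) [-138.4   -0.4   97. ]
(-0.081, -0.0006, 0.02) [45.9 -3.2 65.5]
```

Request:
jog_arm:
  rows: [91.8,0,-20,0,0,91.8,-8,-42,5,0,91.8,-8,-42,5,0,91.8,-8,-42,5,0,91.8,-8,-42,5,0,91.8,-8,-30,5,0,91.8,-3,-15,5,0,91.8,0,0,0,0]

```text
time: 20.8
tool_pos: [0.5697, -0.0003, 0.2814]
tool_rot: [3.106, 0.604, 3.052]
contact_force: [0.6, 0.9, -0.0]
opening: 0.0922
```

Run:
```python
from g import *
plan(FULL,[(-.081,-.0006,.02)])
p,w=cloud('wrist'); l=loc(w,FULL); q=p.astype(int)
m=(l[...,0]<-.06)&(l[...,0]>-.13)&(abs(l[...,1])<.06)
st('ktop',l[m&(q.max(-1)<60)&(l[...,2]>.028)&(l[...,2]<.05)])
st('kneck',l[m&(q.max(-1)<60)&(l[...,2]<.03)&(l[...,2]>-.06)])
st('kblade',l[m&(l[...,2]<-.08)&(l[...,2]>-.14)])
m=(l[...,0]<-.02)&(l[...,0]>-.06)
st('board',l[m&(q[...,0]>q[...,2]+40)&(l[...,2]>-.14)&(l[...,2]<.1)])
```

```text
grasp local [-0.1269 -0.0028  0.0821] t 20.8 F [ 0.6  0.9 -0. ]
(-0.081, -0.0006, 0.02) [-2.5  0.5 77.2]
ktop 909 x[-85.9 -84.4 -75.8] y[-22.4  -1.   21. ] z[28.4 34.5 36.1]
kneck 3232 x[-86.1 -85.1 -82.1] y[-23.3  -0.8  21.9] z[-54.8   3.7  28.6]
kblade 1989 x[-82.8 -80.8 -79.6] y[-29.6  -0.4  28.9] z[-138.  -108.2  -82.2]
board 3654 x[-45.8 -44.7 -36.6] y[-50.2  -9.7  44.7] z[-130.1  -51.6   35.5]
```

Knife 2 is the narrow one, where expected. Advance and grip.

Request:
jog_arm:
  rows: [91.8,-1,1,26,0,91.8,-1,1,26,0,91.8,-1,0,25,0,91.8,0,0,0,0,40,0,0,0,0,40,0,0,0,0,40,0,0,0,0,40,0,0,0,0,40,0,0,0,0,40,0,0,0,0,40,0,0,0,0]

```text
time: 21.95
tool_pos: [0.6164, 0.0026, 0.2217]
tool_rot: [3.106, 0.607, 3.056]
contact_force: [-1.4, -1.1, 3.5]
opening: 0.0482
```

Run:
```python
from g import *
show(); plan(FULL,[])
```

```text
t 21.95 q [-0.16  0.25  1.85  0.18  0.45 -1.8 ] p [0.6164 0.0026 0.2217] x [-0.818  0.07  -0.57 ] y [0.065 0.997 0.029] z [ 0.571 -0.014 -0.821] F [-1.4 -1.1  3.5] op 48.2
grasp local [-0.0806  0.0031  0.0223] t 21.95 F [-1.4 -1.1  3.5]
```

Request:
jog_arm:
  rows: [40,-4,0,-6,0,40,-4,0,-6,0,40,0,0,0,0,40,19,-1,-13.3,0,40,19,-1,-13.3,0,40,19,-1,-13.3,0,40,19,-1,-13.3,0,40,19,0,-13.3,0,40,15,0,-11,0,40,12,20,-9,0,40,12,35,-9,0,40,0,40,0,0,40,0,40,0,0,40,0,40,0,0,40,0,40,0,0,40,0,20,0,0,40,0,0,0,0,40,0,0,0,0]

```text
time: 23.75
tool_pos: [0.4669, 0.2248, 0.2427]
tool_rot: [3.107, 0.601, 3.058]
contact_force: [0.2, -0.5, -1.2]
opening: 0.0476
```

Run:
```python
from g import *
plan(SPARE,[(-.2,0,.038),(-.112,0,.038),(-.112,0,.022)])
p,w=cloud('wrist'); l=loc(w,SPARE); q=p.astype(int)
m=(l[...,0]<-.17)&(l[...,0]>-.25)&(abs(l[...,1])<.06)
st('kneck',l[m&(q.max(-1)<60)&(l[...,2]<.01)&(l[...,2]>-.06)])
st('kblade',l[m&(l[...,2]<-.08)&(l[...,2]>-.14)])
```

```text
grasp local [-0.1918 -0.0238  0.0433] t 23.75 F [ 0.2 -0.5 -1.2]
(-0.2, 0, 0.038) [ 9.1 24.   1. ]
(-0.112, 0, 0.038) [-72.6  -4.7  49.6]
(-0.112, 0, 0.022) [ 9.  -0.5 13.2]
kneck 4314 x[-198.8 -196.7 -188.5] y[-46.  -23.7  -1.5] z[-46.1 -18.    7.2]
kblade 2308 x[-195.1 -193.  -190.9] y[-51.8 -22.8   6.3] z[-121.9 -100.1  -81.1]
```

Request:
jog_arm:
  rows: [40,4,12,0,0,40,5,12,1,0,40,0,0,0,0,40,0,0,0,0]

```text
time: 24.2
tool_pos: [0.4621, 0.2483, 0.2378]
tool_rot: [3.107, 0.601, 3.056]
contact_force: [0.4, -1.3, -1.5]
opening: 0.0474
```

Run:
```python
from g import *
plan(SPARE,[(-.112,0,.038),(-.112,0,.022)])
```

```text
grasp local [-0.1993 -0.001   0.0385] t 24.2 F [ 0.4 -1.3 -1.5]
(-0.112, 0, 0.038) [-71.7  -3.4  49.7]
(-0.112, 0, 0.022) [ 9.  -0.5 13.2]
```

Request:
jog_arm:
  rows: [40,-18,-1,12.4,0,40,-18,-1,12.4,0,40,-18,-1,12.4,0,40,-18,0,12.4,0,40,0,0,0,0,40,3,0,4,0,40,3,0,4,0,40,1,0,2,0,40,0,0,0,0]

```text
time: 25.1
tool_pos: [0.5484, 0.2411, 0.2249]
tool_rot: [3.107, 0.601, 3.058]
contact_force: [0.3, 0.5, -1.2]
opening: 0.0477
```

Run:
```python
from g import *
plan(SPARE,[(-.112,0,.022)])
```

```text
grasp local [-0.1128  0.0019  0.0256] t 25.1 F [ 0.3  0.5 -1.2]
(-0.112, 0, 0.022) [ 1.4 -2.   3.3]
```

Request:
jog_arm:
  rows: [40,1,-1,1.5,0,40,1.5,0,1.6,0,40,0,0,0,0,40,0.8,0,1,0,40,0,0,0,0]

```text
time: 25.6
tool_pos: [0.5491, 0.2404, 0.2216]
tool_rot: [3.106, 0.604, 3.056]
contact_force: [-2.8, -1.8, 5.9]
opening: 0.0479
```

Contact felt. Release, back off, check.

Request:
jog_arm:
  rows: [91.8,0,0,0,0,91.8,0,0,0,0,91.8,0,0,0,0,91.8,0,0,-15,0,91.8,0,0,-35,0,91.8,0,0,-40,0,91.8,0,0,0,0]

```text
time: 26.3
tool_pos: [0.4971, 0.2426, 0.3003]
tool_rot: [3.1, 0.609, 3.055]
contact_force: [0.4, 0.0, 0.3]
opening: 0.0913
```

Run:
```python
from g import *
p,w=cloud('wrist'); l=loc(w,SPARE); q=p.astype(int); Y=abs(l[...,1])<.06; bl=q.max(-1)<60; z=l[...,2]
for n,a,b in (('front',-.135,-.1),('rear',-.095,-.055)):
    m=Y&(l[...,0]>a)&(l[...,0]<b)
    st(n+' top',l[m&bl&(z>.028)&(z<.05)]); st(n+' neck',l[m&bl&(z<.03)&(z>-.06)]); st(n+' blade',l[m&(z<-.08)&(z>-.14)])
plan(FULL,[(-.127,0,.086),(-.042,-.0025,.018)])
cv2.imwrite('pics/w3.png',p[:,:,::-1])
```

```text
front top 822 x[-118.9 -115.9 -107. ] y[-20.8   1.1  22.8] z[28.4 34.7 36. ]
front neck 3068 x[-118.9 -117.  -114.2] y[-21.3   1.   23.3] z[-56.8  -1.7  28.3]
front blade 1779 x[-114.7 -112.1 -109.6] y[-28.    1.1  30.5] z[-137.9 -108.   -82.1]
rear top 618 x[-82.1 -79.9 -71.9] y[-19.9   1.9  23.2] z[28.3 34.3 36. ]
rear neck 672 x[-82.4 -80.9 -79.2] y[-19.2   4.1  23.1] z[-48.4  22.8  29.6]
rear blade 626 x[-79.2 -75.2 -73.4] y[-39.1 -27.   43.3] z[-134.9 -103.8  -82.5]
grasp local [-0.2152  0.2343  0.0985] t 26.35 F [-0.4 -0.5 -0.6]
(-0.127, 0, 0.086) [ -69.1 -234.8   54. ]
(-0.042, -0.0025, 0.018) [-31.1  -4.9 104.2]
```

View pics/w3.png

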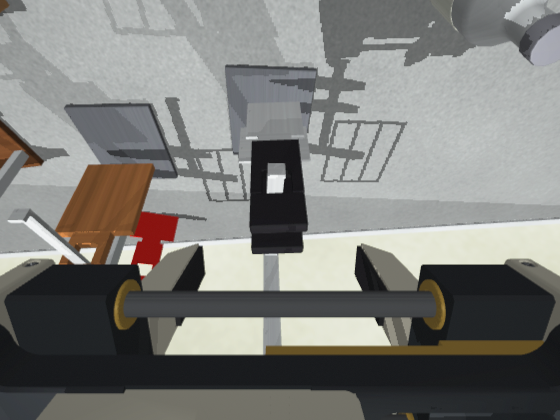

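Request:
jog_arm:
  rows: [91.8,0,-20,0,0,91.8,-10,-42,9,0,91.8,-14,-42,10,0,91.8,-14,-42,10,0,91.8,-14,-42,10,0,91.8,-14,-30,10,0,91.8,-14,-15,10,0,91.8,-14,0,10,0,91.8,0,0,0,0]

```text
time: 27.25
tool_pos: [0.5999, 0.0002, 0.2827]
tool_rot: [3.106, 0.6, 3.055]
contact_force: [-0.1, 0.5, 0.4]
opening: 0.0917
```

Run:
```python
from g import *
plan(FULL,[(-.040,-.0025,.018)])
p,w=cloud('wrist'); l=loc(w,FULL); q=p.astype(int); br=(q[...,0]>q[...,2]+40)&(l[...,0]<-.02)&(l[...,0]>-.07)
z=l[...,2]
st('top',l[br&(z>.03)&(z<.04)]); st('neck',l[br&(z<.03)&(z>-.04)]); st('panel',l[br&(z<-.05)&(z>-.16)])
```

```text
grasp local [-0.0968 -0.0003  0.0834] t 27.25 F [-0.1  0.5  0.4]
(-0.04, -0.0025, 0.018) [-9.9 -4.  86. ]
top 738 x[-45.5 -43.5 -34.7] y[-24.7  -2.5  19.2] z[30.4 34.9 36. ]
neck 2642 x[-45.7 -44.7 -41.2] y[-25.3  -3.8  19.8] z[-37.1   7.5  28.7]
panel 4607 x[-45.7 -44.8 -43.9] y[-49.5 -14.6  44.3] z[-155.1  -94.   -52.2]
```

Request:
jog_arm:
  rows: [91.8,-5,-2,21,0,91.8,-5,-2,22,0,91.8,0,0,22,0,91.8,0,0,21,0,91.8,0,0,0,0,91.8,0,0,0,0]

```text
time: 27.9
tool_pos: [0.6547, -0.0036, 0.2184]
tool_rot: [3.106, 0.6, 3.057]
contact_force: [-0.5, -0.1, -1.0]
opening: 0.0918
```

Run:
```python
from g import *
plan(FULL,[(-.040,-.0025,.018)])
```

```text
grasp local [-0.0418 -0.0005  0.019 ] t 27.9 F [-0.5 -0.1 -1. ]
(-0.04, -0.0025, 0.018) [-1.  -2.   1.8]
```

Request:
jog_arm:
  rows: [91.8,-1,-2,2,0,40,0,0,0,0,40,0,0,0,0,40,0,0,0,0,40,0,0,0,0,40,0,0,0,0,40,0,0,0,0,40,0,0,0,0,40,-4,0,-6,0,40,-4,0,-5,0,40,0,0,0,0,40,0,0,0,0]
  grip_force: 30

```text
time: 29.1
tool_pos: [0.6577, -0.0068, 0.2314]
tool_rot: [3.106, 0.602, 3.057]
contact_force: [0.5, -0.3, -1.6]
opening: 0.0477
```

Run:
```python
from g import *
plan(FULL,[(-.042,-.0025,.033),(-.21,0,.033)])
```

```text
grasp local [-0.0386 -0.0035  0.032 ] t 29.1 F [ 0.5 -0.3 -1.6]
(-0.042, -0.0025, 0.033) [ 2.2  1.1 -2.7]
(-0.21, 0, 0.033) [138.5   2.7 -95.1]
```

Request:
jog_arm:
  rows: [40,15.5,0,-11,0,40,15.5,0,-11,0,40,15.5,0,-11,0,40,15.5,0,-11,0,40,15.5,0,-11,0,40,15.5,0,-11,0,40,15.5,0,-11,0,40,15.5,0,-11,0,40,15.5,0,-11,0,40,0,0,0,0,40,0,0,0,0]

```text
time: 30.2
tool_pos: [0.4874, 0.0041, 0.2342]
tool_rot: [3.107, 0.603, 3.056]
contact_force: [0.4, 0.2, -1.5]
opening: 0.048
```

Run:
```python
from g import *
plan(FULL,[])
F=(np.array([.6389,-.238,0]),np.radians(3.4))
p,w=cloud('top')
for n,(p,w) in dict(old=(np.load('c_top.npz')['p'],np.load('c_top.npz')['w']),new=(p,w),sc=(np.load('c_scene.npz')['p'],np.load('c_scene.npz')['w']),wrist=cloud('wrist')).items():
    l=loc(w,F); q=p.astype(int); br=(q[...,0]>q[...,2]+20); b=(abs(l[...,1])<.06)&(l[...,0]>-.11)&(l[...,0]<.03); z=l[...,2]
    st(n+' bar',l[(abs(l[...,1])<.09)&(l[...,0]>-.03)&(l[...,0]<.03)&(q.min(-1)>100)&(z>.112)&(z<.128)])
    for y0 in (-.06,0,.03): st(f'  strip{y0}',l[b&br&(z>.0195)&(z<.03)&(l[...,0]<-.03)&(l[...,1]>y0)&(l[...,1]<y0+.03)])
    st('  floor',l[(abs(l[...,1])<.09)&(l[...,0]>-.11)&br&(z>.005)&(z<.017)])
    st('  frontface',l[b&(l[...,0]<-.02)&br&(z>.013)&(z<.02)])
p,w=cloud('wrist');cv2.imwrite('pics/w4.png',p[:,:,::-1]); np.savez('c_w4',p=p,w=w)
```

```text
grasp local [-0.2093 -0.0039  0.0348] t 30.2 F [ 0.4  0.2 -1.5]
old bar 405 x[-7.6 -0.1  8.1] y[-70.8   1.5  71.6] z[114.5 120.2 124.7]
  strip-0.06 44 x[-74.5 -68.8 -64.1] y[-58.  -43.3 -31.1] z[19.9 24.8 28.9]
  strip0 41 x[-74.2 -69.7 -64.5] y[ 1.6 15.2 28.9] z[20.3 25.2 28.5]
  strip0.03 44 x[-74.5 -69.9 -64.6] y[31.8 45.5 58.8] z[20.5 25.4 28.2]
  floor 1467 x[-82.8 -34.4   7.3] y[-68.8  -0.3  69.8] z[ 7.8 12.5 16.4]
  frontface 408 x[-82.9 -47.9 -21.9] y[-56.5   0.2  55.2] z[13.2 14.6 18.8]
new bar 410 x[-7.5 -0.1  8.3] y[-71.   -0.2  71.5] z[114.7 120.5 124.5]
  strip-0.06 42 x[-74.2 -68.7 -64.2] y[-58.1 -46.2 -31.2] z[20.1 25.2 28.1]
  strip0 42 x[-74.7 -69.9 -64.6] y[ 1.7 15.3 28.9] z[21.1 25.3 28.6]
  strip0.03 43 x[-74.2 -70.  -65.1] y[31.  45.3 58.7] z[20.4 24.  29. ]
  floor 1493 x[-82.7 -34.1   7.6] y[-69.    0.5  70.4] z[ 8.  12.6 16.2]
  frontface 393 x[-82.  -48.7 -22.4] y[-54.9  -0.3  55.4] z[13.1 14.6 18.3]
sc bar 410 x[-5.9  3.6 11.1] y[-71.1  -3.   68.7] z[113.1 119.4 123.7]
  strip-0.06 33 x[-72.5 -67.  -63.3] y[-58.  -45.5 -31.5] z[20.5 24.2 26.5]
  strip0 34 x[-73.5 -68.  -62.9] y[ 0.5 14.6 28.7] z[20.1 24.4 27.8]
  strip0.03 31 x[-73.5 -68.2 -62.9] y[31.2 45.  58. ] z[20.6 23.3 27.9]
  floor 1185 x[-60.5  -1.8  31.6] y[-65.8  -3.   65. ] z[ 7.6 11.7 16. ]
  frontface 88 x[-80.6 -33.5 -21.6] y[-57.2  -2.2  50.7] z[13.2 14.4 19.5]
wrist bar 1319 x[-9.1 -5.6  7. ] y[-71.9   2.5  72.5] z[112.6 118.9 120. ]
  strip-0.06 174 x[-75.6 -71.8 -65.6] y[-59.1 -45.1 -31.1] z[20.1 23.1 24.4]
  strip0 182 x[-75.8 -72.1 -65.6] y[ 1.4 15.2 29. ] z[20.2 23.1 24.2]
  strip0.03 182 x[-75.9 -71.8 -65.7] y[31.2 44.9 58.9] z[20.1 23.2 24.5]
  floor 5354 x[-85.3 -35.   23.6] y[-69.7   1.4  72.8] z[ 7.2 11.2 14.1]
  frontface 308 x[-76.3 -75.3 -74.1] y[-55.8  -0.5  57.4] z[13.1 16.3 19.8]
```

View pics/w4.png

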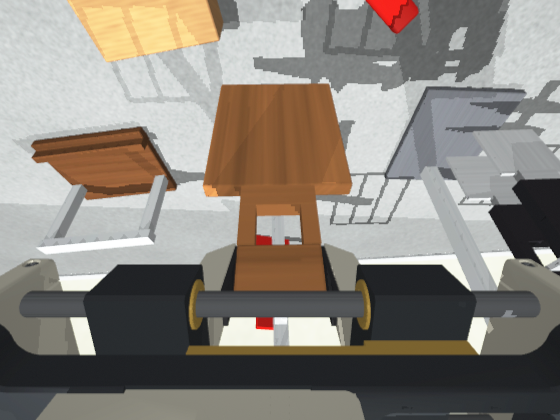

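Wrist view: the board is held upright between the pads, with the panel at (280,140). The rest is at left, its strip along (90,145) and its bar at (150,215). Next I'll define the seat frame, measure the held board and plan.

```bash
cat >> g.py <<'E'
_F=(np.array([.6389,-.238,0]),np.radians(3.4))
SEAT=(wor((-.0658,.0003,.012),_F),np.radians(3.4))
E
python3 - <<'E'
from g import *
d=np.load('c_w4.npz'); p=d['p'].astype(int); l=loc(d['w'],FULL); z=l[...,2]
m=(p[...,0]>p[...,2]+40)&(abs(l[...,1])<.07)&(l[...,0]<-.17)&(l[...,0]>-.26)
q=l[m&(z<-.04)]; q=q[np.isfinite(q[:,0])]
h=[(round(a*1000),np.round(np.median(q[(q[:,2]>a)&(q[:,2]<a+.02)],0)*1000,1).tolist()) for a in np.arange(-.16,-.04,.02) if ((q[:,2]>a)&(q[:,2]<a+.02)).sum()>20]
print(h,'zmin',np.percentile(q[:,2],1)); st('neck',l[m&(z>-.02)]); st('panel',l[m&(z<-.05)])
print(SEAT); plan(SEAT,[(-.06,0,.235)])
E
```

```text
[(-160, [-214.5, -3.5, -145.5]), (-140, [-214.6, -2.8, -129.6]), (-120, [-214.5, -2.7, -109.5]), (-100, [-214.5, -3.0, -89.7]), (-80, [-214.5, -3.3, -69.6]), (-60, [-214.5, -3.8, -49.6])] zmin -0.185641445244791
neck 6764 x[-215.4 -214.4 -207.1] y[-26.3  -3.7  18.8] z[-17.8  22.4  43.2]
panel 10182 x[-251.8 -214.6 -213.7] y[-59.5  -6.5  43.1] z[-176.   -94.3  -52.2]
(array([ 0.57319803, -0.24160289,  0.012     ]), np.float64(0.059341194567807204))
grasp local [-0.0814  0.2512  0.2375] t 30.35 F [-0.8 -0.  -0.8]
(-0.06, 0, 0.235) [ -45.8 -246.6   25.9]
```

Request:
jog_arm:
  rows: [40,0,0,0,-4,40,0,-15,0,-4,40,0,-35,0,0,40,0,-40,0,0,40,0,-40,0,0,40,0,-40,0,0,40,0,-35,0,0,40,0,-15,0,0,40,0,0,0,0,40,0,0,0,0]

```text
time: 31.35
tool_pos: [0.497, -0.2144, 0.2434]
tool_rot: [-3.083, 0.599, -3.058]
contact_force: [0.1, -0.9, -1.1]
opening: 0.048
```

Run:
```python
from g import *
show(); plan(SEAT,[(-.045,0,.235),(.043,0,.235),(.043,0,.212)])
```

```text
t 31.35 q [-0.79  0.12  1.94  0.63  0.73 -2.83] p [ 0.497  -0.2144  0.2434] x [-0.823 -0.069 -0.564] y [-0.05   0.998 -0.049] z [ 0.566 -0.012 -0.825] F [ 0.1 -0.9 -1.1] op 48.0
grasp local [-0.0852  0.0325  0.2471] t 31.35 F [ 0.1 -0.9 -1.1]
(-0.045, 0, 0.235) [-25.7 -31.5  34.1]
(0.043, 0, 0.235) [-72.7   0.8  49.6]
(0.043, 0, 0.212) [13.   1.1 19. ]
```

Request:
jog_arm:
  rows: [40,-10,-16,12,0,40,-16,-16,22,0,40,-18,0,12.4,0,40,-18,0,12.4,0,40,-18,0,12.4,0,40,-16,0,11,0,40,0,0,0,0,40,0,0,0,0]

```text
time: 32.15
tool_pos: [0.6241, -0.2394, 0.2316]
tool_rot: [-3.082, 0.599, -3.055]
contact_force: [0.1, 0.7, -1.3]
opening: 0.0479
```

Run:
```python
from g import *
show(); plan(SEAT,[(.043,0,.212),(.078,0,.187),(.078,0,.177)])
p,w=cloud('wrist'); l=loc(w,SEAT); q=p.astype(int); z=l[...,2]; m=(q[...,0]>q[...,2]+40)&(l[...,0]>.02)&(l[...,0]<.065)&(abs(l[...,1])<.07)
for a in (.06,.1,.14,.18): st('b%.2f'%a,l[m&(z>a)&(z<a+.03)])
st('bar',l[(q.min(-1)>100)&(z>.1)&(z<.115)&(l[...,0]>.045)&(l[...,0]<.1)&(abs(l[...,1])<.09)])
st('strip',l[(q[...,0]>q[...,2]+20)&(z>.009)&(z<.015)&(l[...,0]<.03)&(l[...,0]>-.03)&(abs(l[...,1])<.08)])
```

```text
t 32.15 q [-0.64  0.35  1.66  0.54  0.69 -2.62] p [ 0.6241 -0.2394  0.2316] x [-0.823 -0.071 -0.564] y [-0.053  0.997 -0.049] z [ 0.566 -0.011 -0.825] F [ 0.1  0.7 -1.3] op 47.9
grasp local [0.0403 0.     0.2353] t 32.15 F [ 0.1  0.7 -1.3]
(0.043, 0, 0.212) [10.9  1.1 20.8]
(0.078, 0, 0.187) [-14.8   1.5  40.4]
(0.078, 0, 0.177) [5.6 0.5 8.2]
b0.06 2253 x[33.7 34.6 35.6] y[-56.2  -9.6  36.5] z[61.  75.7 89.2]
b0.10 3054 x[33.6 34.6 35.6] y[-53.8  -7.2  38.6] z[101.1 115.9 129.2]
b0.14 4447 x[33.6 34.6 36.3] y[-51.1  -3.   42.1] z[141.1 156.6 169.6]
b0.18 2298 x[33.7 34.9 44.7] y[-25.2  -3.   20.5] z[180.8 189.1 208.7]
bar 715 x[57.3 61.1 73.2] y[-76.1  57.6  72. ] z[100.7 107.3 108.5]
strip 2300 x[-9.3 -4.7  0.6] y[-72.4  -0.   68.4] z[ 9.7 11.5 13. ]
```

Request:
jog_arm:
  rows: [40,4,0,7,0,40,4,1,7,0,40,3,0,7,0,40,0,0,0,0,40,-4,0.4,10,0,40,-4,0.4,10,0,40,0,0,0,0,40,0,0,0,0]
  grip_force: 10

```text
time: 33.0
tool_pos: [0.6453, -0.2402, 0.1962]
tool_rot: [-3.081, 0.599, -3.057]
contact_force: [0.7, 0.2, -1.7]
opening: 0.0478
```

```bash
cat > chk.py <<'E'
from g import *
plan(SEAT,[(.078,0,.187),(.078,0,.177)])
p,w=cloud('wrist'); l=loc(w,SEAT); q=p.astype(int); z=l[...,2]; m=(q[...,0]>q[...,2]+40)&(l[...,0]>-.02)&(l[...,0]<.12)&(abs(l[...,1])<.07)&(z>.018)
for a in (.02,.05,.08,.11,.14,.18): st('b%.2f'%a,l[m&(z>a)&(z<a+.02)])
E
python3 chk.py
```

```text
grasp local [ 0.0613 -0.002   0.1999] t 33.0 F [ 0.7  0.2 -1.7]
(0.078, 0, 0.187) [-6.6  2.8 19.9]
(0.078, 0, 0.177) [5.6 0.5 8.2]
b0.02 1798 x[33.8 35.3 36.9] y[-56.5  -9.4  36.3] z[20.6 30.3 39.5]
b0.05 2191 x[37.4 38.9 40.4] y[-55.   -8.1  38. ] z[50.7 60.4 69.5]
b0.08 2696 x[40.9 42.4 44. ] y[-53.4  -6.7  39.3] z[80.7 90.4 99.4]
b0.11 3400 x[44.3 46.  47.6] y[-52.   -4.9  40.5] z[110.7 120.5 129.4]
b0.14 2225 x[47.9 49.6 59.8] y[-27.4  -4.5  18.3] z[140.4 150.6 158.6]
b0.18 2798 x[52.8 54.4 56. ] y[-24.6  -1.8  20. ] z[181.2 191.2 199.5]
```

Request:
jog_arm:
  rows: [40,-3,1,7,0,40,-2,1,7,0,40,-2,1,6,0,40,0,0,0,0,40,0,0,0,0]

```text
time: 33.55
tool_pos: [0.662, -0.237, 0.1835]
tool_rot: [-3.082, 0.599, -3.057]
contact_force: [-0.2, 0.0, -1.7]
opening: 0.0477
```

```bash
python3 chk.py
```

```text
grasp local [0.0782 0.0002 0.1872] t 33.55 F [-0.2  0.  -1.7]
(0.078, 0, 0.187) [ 0.2 -0.2  0.1]
(0.078, 0, 0.177) [5.6 0.5 8.2]
b0.02 3133 x[14.5 18.2 21.7] y[-53.1  -6.3  39.7] z[20.7 30.3 39.5]
b0.05 3632 x[24.7 28.4 31.9] y[-51.9  -5.2  40.9] z[50.7 60.3 69.4]
b0.08 4293 x[34.9 38.5 42.1] y[-50.5  -3.4  42.3] z[80.6 90.2 99.5]
b0.11 5422 x[45.2 49.  58.4] y[-49.3  -3.6  43.5] z[110.7 121.  129.5]
b0.14 1976 x[55.2 58.8 66.5] y[-24.5  -2.5  21.7] z[140.4 145.  159.2]
b0.18 2946 x[68.9 71.9 74.9] y[-21.8  -0.3  22.5] z[180.5 188.3 195.7]
```

Request:
jog_arm:
  rows: [40,2,0,3,0,40,2,0,3,0,40,0,0,0,0,40,0,0,0,0]

```text
time: 34.0
tool_pos: [0.6622, -0.2379, 0.1772]
tool_rot: [-3.08, 0.601, -3.057]
contact_force: [-0.3, -0.6, 2.5]
opening: 0.0482
```

```bash
python3 chk.py
```

```text
grasp local [ 0.0783 -0.0007  0.1809] t 34.0 F [-0.3 -0.6  2.5]
(0.078, 0, 0.187) [-3.2  0.4 -5.3]
(0.078, 0, 0.177) [5.7 0.5 8.2]
b0.02 3432 x[12.3 16.2 19.9] y[-53.2  -6.6  39.7] z[20.7 30.3 39.5]
b0.05 3953 x[23.4 27.2 31. ] y[-51.8  -5.2  40.8] z[50.6 60.2 69.4]
b0.08 4647 x[34.3 38.3 42.1] y[-50.6  -3.8  42.1] z[80.8 90.3 99.4]
b0.11 5049 x[45.3 49.  57. ] y[-49.4  -4.5  42.5] z[110.5 119.3 128.8]
b0.14 1388 x[56.5 60.6 65.2] y[-25.1  11.9  21.4] z[140.7 150.4 159.5]
b0.18 1827 x[70.9 73.2 75.3] y[-22.5  -1.5  21.7] z[180.3 184.9 189.7]
```

Request:
jog_arm:
  rows: [40,-1,0,2.5,0,40,-1,0,2.5,0,40,0,0,0,0,40,0,0,0,0]

```text
time: 34.45
tool_pos: [0.6664, -0.2376, 0.1737]
tool_rot: [-3.081, 0.6, -3.057]
contact_force: [-2.8, -0.5, 3.8]
opening: 0.0483
```

```bash
python3 chk.py
```

```text
grasp local [ 0.0825 -0.0006  0.1773] t 34.45 F [-2.8 -0.5  3.8]
(0.078, 0, 0.187) [ -1.7   0.1 -10.6]
(0.078, 0, 0.177) [5.6 0.5 8.2]
b0.02 4020 x[ 7.3 11.6 15.8] y[-52.8  -5.8  40.1] z[20.7 30.3 39.4]
b0.05 4576 x[20.2 24.6 28.9] y[-51.5  -4.5  41.3] z[50.6 60.3 69.4]
b0.08 5218 x[33.1 37.5 41.7] y[-50.4  -3.2  42.4] z[80.5 90.2 99.5]
b0.11 5196 x[46.  50.  57.2] y[-49.   -3.8  42.4] z[110.6 118.4 128.9]
b0.14 1494 x[59.2 63.7 68.8] y[-25.  -15.3  21.6] z[140.7 150.1 159.3]
b0.18 1237 x[75.4 77.7 79.6] y[-22.6  -1.5  22.8] z[180.2 183.1 186.7]
```

Request:
jog_arm:
  rows: [91.8,0,0,0,0,91.8,0,0,0,0,91.8,0,0,0,0,91.8,0,0,0,0,91.8,0,0,-15,0,91.8,0,0,-35,0,91.8,0,0,-45,0,91.8,0,0,-45,0,91.8,0,0,0,0,91.8,0,0,0,0]

```text
time: 35.5
tool_pos: [0.5866, -0.2361, 0.2912]
tool_rot: [-3.078, 0.602, -3.056]
contact_force: [0.5, 0.8, -0.9]
opening: 0.092
```

```bash
python3 chk.py
python3 - <<'E'
from g import *
p,w=cloud('wrist'); p2,w2=cloud('scene'); cv2.imwrite('pics/end.png',np.hstack([cv2.resize(p[:,:,::-1],(400,300)),cv2.resize(p2[100:310,150:430][:,:,::-1],(400,300),interpolation=2)]))
l=loc(w,SEAT); q=p.astype(int); z=l[...,2]
st('low edge',l[(q[...,0]>q[...,2]+40)&(abs(l[...,1])<.07)&(l[...,0]>.001)&(l[...,0]<.01)&(z>.012)&(z<.02)])
for s in (-1,1):
    k=(q[...,0]>q[...,2]+40)&(z>.03)&(z<.1)&(l[...,1]*s>.02)&(l[...,1]*s<.045); b=l[k]; b=b[np.isfinite(b[:,0])]; print('side',s,np.polyfit(b[:,2],b[:,0],1))
p,w=cloud('top'); l=loc(w,SPARE); q=p.astype(int); m=(q.max(-1)<70)&(l[...,2]>.028)&(l[...,2]<.045)&(abs(l[...,1])<.03)
st('front knife',l[m&(l[...,0]>-.135)&(l[...,0]<-.1)]); st('rear knife',l[m&(l[...,0]>-.095)&(l[...,0]<-.055)])
E
```

```text
grasp local [0.003  0.0057 0.2949] t 35.5 F [ 0.5  0.8 -0.9]
(0.078, 0, 0.187) [ -0.6   0.8 131.5]
(0.078, 0, 0.177) [5.7 0.5 8.2]
b0.02 1439 x[ 7.6 11.9 16.1] y[-53.8  -6.5  39.4] z[20.7 30.3 39.4]
b0.05 1558 x[20.4 24.7 29.1] y[-54.   -7.1  39.6] z[50.7 60.2 69.5]
b0.08 1673 x[33.1 37.5 41.7] y[-54.   -7.3  38.9] z[80.6 90.1 99.4]
b0.11 1563 x[45.7 49.8 57.4] y[-53.   -6.9  38.1] z[110.5 117.6 128.9]
b0.14 415 x[58.7 63.2 67.8] y[-30.7   7.1  16.2] z[140.7 150.3 159.6]
b0.18 808 x[75.7 79.1 88.3] y[-29.3  -7.   14.6] z[180.4 187.8 193. ]
low edge 553 x[3.7 5.9 8. ] y[-53.8  -8.   39.1] z[12.2 15.9 19.6]
side -1 [ 0.42702175 -0.0008659 ]
side 1 [ 0.42476513 -0.00094795]
front knife 96 x[-117.3 -112.9 -107.3] y[-21.    1.5  20.9] z[29.  36.5 39.6]
rear knife 90 x[-81.4 -77.3 -72.7] y[-19.8   2.   22.2] z[29.5 36.8 40.7]
```

View pics/end.png

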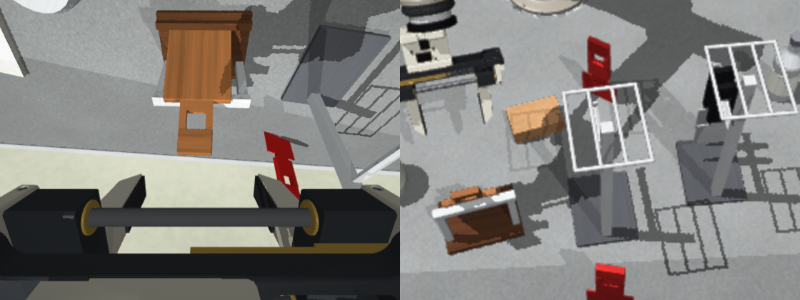

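The board leans 23° on the bar, flat and square, foot at the strip and about 7 mm off centre. Both knives hang on the spare hook, and the gripper is clear of everything.

```bash
python3 -c "
from cell import hand_in
print(hand_in())"
```

```text
the job is handed in; nothing more can be done
None
```

The job is done and handed in at about 36 s of the 72 s allowed; no verdict was reported.

**How it was done:** The jog has no tilt axis, so I tilted the tool about 35° by reaching past the arm's limit in free space. The first tilt faced the wrong way; undoing it took the gripper in close to the robot's own base, with no contact force felt. I then moved both knives to the spare hook, wide one first. Last, I took the board off, pivoted it against the bar onto the rest and let go.

**Last checks from the cameras:**

| Item | Measured | Allowed |
|---|---|---|
| Wide knife on spare arm | x ≈ -76 mm, y ≈ +2 mm, z ≈ 0 | x -139 to -8, y and z within ±12 and ±6 mm |
| Narrow knife on spare arm | x ≈ -113 mm, y ≈ +1 mm, z ≈ 0 | same |
| Board lean | 23° | 15 to 31° |
| Board foot from the strip | about 1 mm | within 9 mm |
| Board foot from the middle | about 7 mm | within 35 mm |

- **Board:** both sides of the panel agree to within 0.3 mm, so it stands square.
- **Robot:** the gripper is open and clear of everything, and the force readings are only noise.
- **Bystanders:** I did not re-measure the can, tin and carton. I kept the planned paths clear of all three, and the carton shows in its place in the last picture.

None of these checks failed or disagreed.

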